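# Set out the fitting kit on the board

### The job

Set out the fitting kit on the wooden board's three blue circles, each thing upright and centred on its circle: the steel ring gauge on the end circle beside the V block, the roll of black tape on the end circle beside the red tin, and the jar of pins between them on the middle circle. Then stand the short, stout mandrel upright on top of the ring gauge, over its hole. Leave the tall thin mandrel where it is.

Things in the scene. Friction and masses are not known exactly. Their poses are not given: they have to be found in the camera images.
- board: Brown wooden board, 250 x 235 x 8 mm, fixed. Three blue painted rings, 64 mm across outside, line 5 mm wide, in a row running roughly away from the robot. Origin: under the middle ring's centre, on the underside; x along the row, away from the robot, y left, z up; top 8 mm above the origin. Ring centres at x = -80, 0, +80 mm, y = 0. It reaches 45 mm right and 190 mm left of the row.
- v_block: Grey ground steel V block, 44 x 60 x 42 mm high, fixed on the left part of the board beside one end circle, about 75 mm along the board from the middle and 125 mm left of the row (at either end: it differs from start to start). Origin: centre of its underside; z up.
- tin: Closed red hinged tin, 87 (along the row) x 118 x 44 mm high, fixed on the left part of the board beside the other end circle, about 75 mm along the board from the middle and 125 mm left of the row. Origin: centre of its underside; z up.
- tape: Loose roll of black tape lying flat, 57 to 59 mm across, 19 mm high; its centre lies within 1 mm of the origin. Solid (treat its hole as filled). Origin: centre of its underside; z up along its axis.
- jar: Loose clear round jar of pins with a fixed teal lid, 56 mm across the lid, 54 mm across the body, 74 mm high (the lid is the top 12 mm). Origin: centre of its underside; z up.
- gauge: Loose light grey steel ring gauge lying flat, 44 mm across, 14 mm high, with a small hole in the middle (solid to touch: the mandrel stands over it and does not go in). Origin: centre of its underside; z up along its axis.
- short_mandrel: The short, stout one of two loose light grey steel mandrels standing on their flanges: 50 mm high, flange 30 mm across and 12 mm high, shaft 16 mm thick above it. Origin: centre of its underside; z up along its axis.
- tall_mandrel: The tall thin mandrel, loose, to be left alone: 75 mm high, flange 23 mm across, shaft 12 mm thick. Origin: centre of its underside; z up. It stands in the loop of an 8 mm thick mains cable, right of the board. Beyond it is a tall fixed machine (x over 0.57 m, y below -0.02 m in the world, up to 0.56 m high); at the left is a wall at y = 0.47 m.
Things that resemble listed ones, but are neither listed nor needed, are in the scene too. Several things look just like the tape: the one meant starts nearest to the robot's base.

How it is judged (in metres and radians):
At the end, for the whole second after the job is handed in: Gauge on the circle beside the V block, jar on the middle one, tape on the one beside the tin: each centre within 12 mm along and 12 mm across the board. The short mandrel stands on the gauge, centres within 10 mm. All upright within 0.1 rad, released and at rest (((x of v_block in the frame of board above 0 m and x of gauge in the frame of board between 0.068 and 0.092 m and x of tape in the frame of board between -0.092 and -0.068 m) or (x of v_block in the frame of board below 0 m and x of gauge in the frame of board between -0.092 and -0.068 m and x of tape in the frame of board between 0.068 and 0.092 m)) and x of jar in the frame of board between -0.012 and 0.012 m and y of tape in the frame of board between -0.012 and 0.012 m and z of tape in the frame of board between 0.004 and 0.012 m and angle between each of tape, jar, gauge, short_mandrel's own z axis and vertical below 0.1 rad and y of jar in the frame of board between -0.012 and 0.012 m and z of jar in the frame of board between 0.004 and 0.012 m and y of gauge in the frame of board between -0.012 and 0.012 m and z of gauge in the frame of board between 0.004 and 0.012 m and horizontal distance between short_mandrel and gauge below 0.01 m and z of short_mandrel in the frame of gauge between 0.01 and 0.018 m and linear speed of each of tape, jar, gauge, short_mandrel below 0.02 m/s); the robot touches nothing.
It fails at once if the tall mandrel is moved more than 25 mm or knocked over (distance of tall_mandrel from where it was at the start of the episode above 0.025 m or angle between tall_mandrel's own z axis and vertical above 0.6 rad).
It also fails if it takes over 120 s, if anything falls off the work surface, if the arm or the gripper's body presses on something with over 40 N, if the wrist force passes 120 N, or if a joint passes its speed limit or range.

### The arm

A 6-joint arm with a two-finger parallel gripper is mounted at the origin on the work surface; the furniture and walls round the work are solid. World frame = base frame: x ahead of the robot, y to its left, z up, the work surface at z = 0. Lengths are in m, angles in degrees, forces in N, time in s.
With the tool pointing down it reaches from about 0.3 to 0.85 m from the base axis. Payload 5.4 kg.
Tool frame: the origin (TCP) lies where the fingers leave the gripper's body, on its centre line; the fingertips stand 73 mm ahead of it and the grasp point (between the pads) lies 54 mm ahead of it; z points along the fingers, y is the direction in which the jaws open and shut (so a half turn about z gives the same grasp; the last joint's range is limited). The gripper opens to 85 mm and grips with 20 to 120 N. Pads are 22 mm wide; open, the fingers measure 114 mm over their backs; the gripper's body (76 mm by 85 mm) begins 54 mm behind the grasp point. The pads swing forward as they close: fully open they stand 13 mm farther back than shut.
Start: joints at [-75.464, 9.076, 91.501, -0, 79.423, -12.038], TCP at [0.257, -0.514, 0.304] pointing down, gripper open.
Joint ranges: [-166.64, 166.64], [-54.1, 131.32], [10.49, 154.53], [-73.88, 253.88], [9.74, 151.15], [-171.62, 171.62]. Speed limits (degrees/s): [147.25, 147.25, 180, 180, 180, 180].

### API

Orientations are given as a 3x3 rotation matrix whose columns are the frame's x, y, z axes.
In Python, from station import telemetry, viewer, workorder gives the robot as it stands. The module is installed in compiled form; this text tells all that it offers.
- The arm moves only by the shell command python3 -m inch 'ROWS' [OPENING] [FORCE]. ROWS is JSON, a list of rows, each a list of 2 entries, a list of its own where there are three numbers: the shift along the tool's x, y, z in units of 0.3 m (1.0 is 0.3 m), then the turn, a rotation vector about the tool's x, y, z in units of 30 degrees (1.0 is 30 degrees). In form: [[[x, y, z], [wx, wy, wz]], ...]. A call has 1 to 10 rows; each row is the pose to reach, as a shift and turn from the pose measured when the call began, along the tool's axes at that moment; what a row does not reach only later rows make up. A row lasts 1/8 s, in which the tool goes at most 62.5 mm and 10.7 degrees, less where a joint would pass 70% of its speed; a pose out of reach is approached as far as the arm can. A call with a number of a shift or a turn outside -1 to 1 is refused whole. A call with a gripper value outside its range is refused whole. OPENING is the closure, from -1 (fully open) to 1 (shut), set as the call begins (- or left out, the last holds). The fingers move at their own pace and stop on an object; FORCE is the grip in N (left out, the last holds). Time passes only in rows, so rows that repeat a pose let the fingers close. It gives the time, the measured TCP pose, the force and the opening at its end, in the units of the state.
- telemetry.observe(): the state, without advancing time (a new reading comes with each control period).
- viewer.grab_frame(name): name is "side" or "top"; returns a dict with "pixels" (400x640x3 uint8, blue, green, red), "fov_y" (degrees; the focal length in pixels is half the picture's height over the tangent of half this angle, whatever the lens; pixels are square), "cx", "cy" (the principal point, pixels), "dist_coeffs" ([k1, k2, p1, p2, k3] as OpenCV has them; the pictures are not rectified), "rvec" (rotation vector, rad) and "tvec" (3), from world to camera coordinates, as OpenCV has them. Camera axes: x right, y down, z forward; pixel columns grow to the right and rows downward; lengths in m; the calibration is good to about 2 mm. A picture is of the moment at which its call begins. There is no depth.
- workorder.job_done(): hands the job in, once; it reports no verdict.
The state is a dict: "time_s": time; "joint_pos": joint angles; "qd": joint speeds; "joint_efforts": joint torques, N m; "position": TCP position; "tool_rot": TCP orientation; "ft_force": force on the tool from outside, world axes, zero at the start; "moment": the same for the moment, N m; "opening": finger opening in m.
Only numpy, scipy, OpenCV 4.12 (cv2) and the standard library are available. Lean on these libraries where they do the work, as an engineer would, in place of code of your own. Each camera call takes 0.05 s, during which the arm holds its last target. There are 200 camera calls.

## Working session

There is one attempt and no reset: what is moved stays moved. The work goes in short steps, Python scripts to look and compute and a shell command to move; the robot and the scene stay as the last step left them, time stands still between calls to the robot, and variables do not carry over. Pictures are saved under pics/ and viewed, about 12 in all and at most 16, crops included, and the job is handed in when it is done.

```bash
mkdir -p pics; cat > h.py <<'E'
import numpy as np, cv2
from station import telemetry, viewer, workorder
def grab(n):
    f=viewer.grab_frame(n); h=f['pixels'].shape[0]
    fl=h/2/np.tan(np.radians(f['fov_y'])/2)
    f['K']=np.array([[fl,0,f['cx']],[0,fl,f['cy']],[0,0,1.]]); f['D']=np.array(f['dist_coeffs'],float)
    f['R']=cv2.Rodrigues(np.array(f['rvec'],float))[0]; f['t']=np.array(f['tvec'],float).ravel(); return f
def ray(f,uv):
    p=cv2.undistortPoints(np.array(uv,float).reshape(-1,1,2),f['K'],f['D']).reshape(-1,2)
    d=np.c_[p,np.ones(len(p))]@f['R']; return -f['R'].T@f['t'],d
def plane(f,uv,z):
    c,d=ray(f,uv); return c+d*((z-c[2])/d[:,2])[:,None]
def proj(f,P):
    return cv2.projectPoints(np.array(P,float).reshape(-1,1,3),np.array(f['rvec'],float),f['t'],f['K'],f['D'])[0].reshape(-1,2)
def save(n,im,s=1): cv2.imwrite('pics/'+n+'.png',cv2.resize(im,None,fx=s,fy=s,interpolation=cv2.INTER_CUBIC))
def state():
    s=telemetry.observe(); print(s['time_s'],np.round(s['position'],4),np.round(s['tool_rot'],3).tolist(),np.round(s['ft_force'],1),s['opening']); return s
E
python3 - <<'E'
from h import *
s=telemetry.observe(); print(s)
for n in('top','side'):
    f=grab(n); save(n+'0',f['pixels'],1.25); print(n,f['fov_y'],f['cx'],f['cy'],f['D'],-f['R'].T@f['t'],f['R'].tolist())
E
```

```text
{'time_s': 0.0, 'joint_pos': array([-7.54645824e+01,  9.11317928e+00,  9.15713971e+01,  2.11996022e-03,
        7.94226620e+01, -1.20390961e+01]), 'qd': array([-0.04942925,  0.00167917, -0.10756544,  0.12093282, -0.1606143 ,
       -0.02346855]), 'joint_efforts': array([ 5.71527653e-04, -3.95997119e+01, -3.31426513e+01, -1.35777841e-04,
        8.31792306e-03, -1.19147657e-06]), 'position': array([ 0.25709315, -0.51381238,  0.30291836]), 'tool_rot': array([[ 8.94356467e-01,  4.47354805e-01, -4.34539080e-04],
       [ 4.47354813e-01, -8.94354715e-01,  1.82088256e-03],
       [ 4.25948488e-04, -1.82291124e-03, -9.99998248e-01]]), 'ft_force': array([-0.05150954,  0.43393396,  0.15584916]), 'moment': array([-0.010225  , -0.01687579,  0.00848427]), 'opening': 0.08512963363489104}
top 56.096424007765656 322.65602419130965 206.7576025004797 [-0.01731232  0.          0.          0.          0.        ] [ 0.41277097 -0.00090343  0.89317228] [[0.0034488150175635557, -0.9999940526163157, 2.0173558920519308e-05], [-0.9865959864927377, -0.0034058985548905962, -0.16314643511721652], [0.16314553353186528, 0.0005427587232299247, -0.9866018651419485]]
side 46.246140889153395 323.4877989410273 209.46754538501355 [-0.11899224  0.          0.          0.          0.        ] [ 0.62167368 -0.93027966  0.59269118] [[0.9960347407578126, 0.08805202889645551, 0.012713591574970057], [0.05688477994999881, -0.5204577084683008, -0.8519905489534292], [-0.06840260969844353, 0.8493353954140515, -0.5234027790175548]]
```

View pics/top0.png

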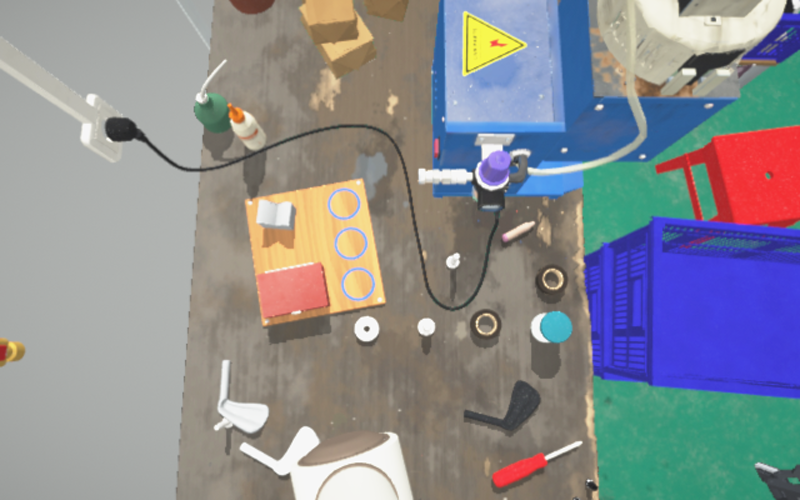

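View pics/side0.png

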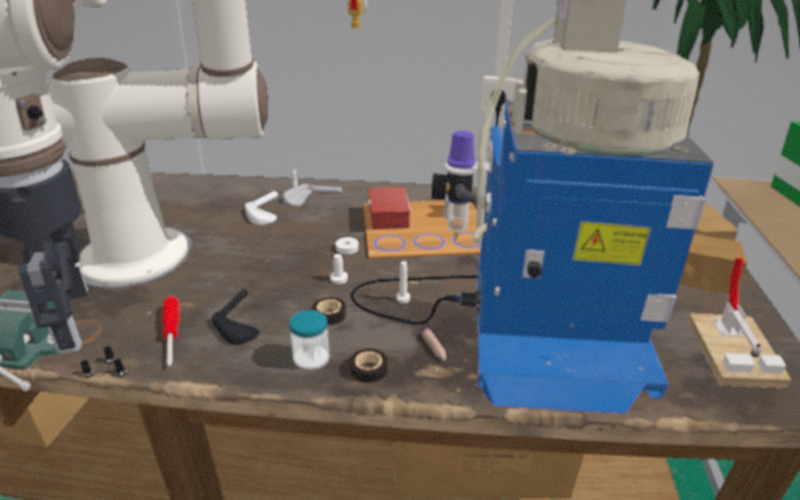

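Top view (800 px scale): board rings are at (344,204), (351,243) and (358,284), with the V block at the far end (275,214) and the tin at the near end (292,290). The gauge is at (367,328), the short mandrel at (427,327), the tall one at (453,261) in the cable loop, and the jar lid at (552,327).
Tape candidates are (486,323) and (552,279). The base is near (350,480), so (486,323) is nearest and fits the description. I'll confirm this with measurements and a crop.

```bash
cat > m.py <<'E'
from h import *
def blobs(mask,amin,off=(0,0)):
    cs,_=cv2.findContours(mask.astype(np.uint8)*255,cv2.RETR_EXTERNAL,cv2.CHAIN_APPROX_NONE)
    return [c.reshape(-1,2)+np.array(off) for c in cs if cv2.contourArea(c)>amin]
def circ(f,c,z):
    "centre and size of contour c thrown on plane z"
    P=plane(f,c,z)[:,:2].astype(np.float32); (x,y),(a,b),_=cv2.fitEllipse(P); return np.round([x,y,a,b],4)
E
python3 - <<'E'
from m import *
f=grab('top'); im=f['pixels']; hsv=cv2.cvtColor(im,cv2.COLOR_BGR2HSV); H,S,V=[hsv[...,i].astype(int) for i in range(3)]
def win(m,x0,x1,y0,y1):
    o=np.zeros_like(m); o[y0:y1,x0:x1]=m[y0:y1,x0:x1]; return o
b,g,r=[im[...,i].astype(int) for i in range(3)]
print('rings')
for c in blobs(win(b>r+5,250,310,140,250),60): print(c.mean(0),circ(f,c,.008))
print('white')
for c in blobs(win((V>165)&(S<50),275,375,195,285),15): print(c.mean(0),c.min(0),c.max(0),circ(f,c,.014),circ(f,c,.05) )
print('teal')
for c in blobs(win((H>80)&(H<100)&(S>100),400,470,230,300),60): print(c.mean(0),circ(f,c,.074))
print('dark')
for c in blobs(win((V<62),370,460,205,285),60): print(c.mean(0),circ(f,c,.0),circ(f,c,.019))
print('tan')
for c in blobs(win((V>105)&(S>70)&(H<25),370,460,205,285),10): print(c.mean(0),circ(f,c,.019))
save('crop',im[195:290,265:475],3.6)
E
```

```text
rings
[285.98648649 226.89189189] [0.5108 0.0862 0.0614 0.062 ]
[280.41666667 194.43055556] [0.5892 0.1013 0.0612 0.0619]
[274.70422535 162.77464789] [0.6676 0.117  0.0614 0.0617]
white
[368.5862069  263.37931034] [364 258] [372 270] [ 0.424  -0.107   0.0163  0.0286] [ 0.4236 -0.1027  0.0156  0.0275]
[340.64102564 260.79487179] [334 254] [347 268] [ 0.4312 -0.0423  0.0312  0.032 ] [ 0.4304 -0.0406  0.0299  0.0307]
[292.92857143 262.125     ] [283 252] [303 272] [0.4276 0.0682 0.0454 0.0458] [0.427  0.0653 0.0435 0.0439]
[362.42424242 208.3030303 ] [357 202] [367 214] [ 0.5546 -0.0944  0.0226  0.0302] [ 0.5488 -0.0906  0.0217  0.029 ]
teal
[444.61428571 261.05714286] [ 0.4299 -0.2651  0.0521  0.0528]
dark
tan
[388.81318681 259.56043956] [ 0.4354 -0.1528  0.0374  0.0384]
[442.98305085 223.10169492] [ 0.5197 -0.28    0.0378  0.0393]
```

View pics/crop.png

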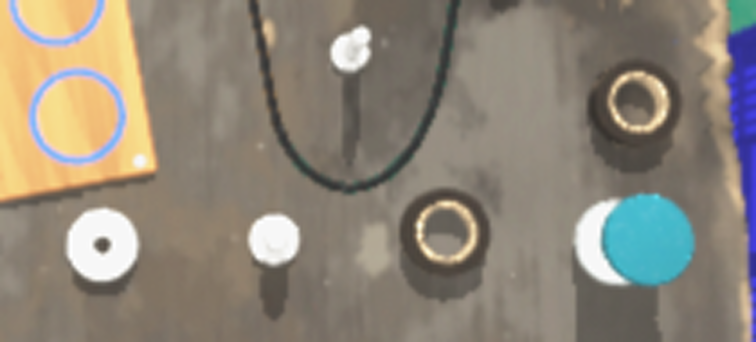

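Circle centres are (.511,.086), (.589,.101) and (.668,.117): spacing 80 mm, board yaw 11.1°. The crop confirms the gauge at (102,245), the short mandrel at (274,240), and the tape at (445,232), range .46 m. The twin tape at (635,103) is at .59 m, so it's the wrong one. Next I'll work out the moves.

```bash
cat > go.py <<'E'
import sys
from h import *
from scipy.spatial.transform import Rotation as Ro
a=np.radians(11.1); c,s=np.cos(a),np.sin(a)
T=np.array([[c,s,0],[s,-c,0],[0,0,-1.]])
if __name__=='__main__':
    st=telemetry.observe(); R=Ro.from_matrix(st['tool_rot']).as_matrix()
    print(st['time_s'],np.round(st['position'],4),st['opening'],np.round(st['ft_force'],1))
    w=Ro.from_matrix(R.T@T).as_rotvec(degrees=True)/30
    for t in sys.argv[1:]:
        p=np.array(eval(t),float); print(t,np.round(R.T@(p-st['position'])/.3,3).tolist(),np.round(w,3).tolist())
E
python3 go.py .35,-.25,.25 .4276,.0682,.2 .4276,.0682,.073
```

```text
0.15 [ 0.2571 -0.5139  0.3031] 0.0854860101927846 [ 0.2  0.1 -1. ]
.35,-.25,.25 [0.67, -0.648, 0.178] [-0.003, -0.0, 0.516]
.4276,.0682,.2 [1.376, -1.481, 0.346] [-0.003, -0.0, 0.516]
.4276,.0682,.073 [1.376, -1.48, 0.77] [-0.003, -0.0, 0.516]
```

```bash
python3 -m inch '[[[0.22,-0.21,0.06],[0,0,0.17]],[[0.45,-0.43,0.12],[0,0,0.34]],[[0.67,-0.65,0.18],[0,0,0.516]],[[0.67,-0.65,0.18],[0,0,0.516]],[[0.67,-0.65,0.18],[0,0,0.516]],[[0.67,-0.65,0.18],[0,0,0.516]],[[0.67,-0.65,0.18],[0,0,0.516]],[[0.67,-0.65,0.18],[0,0,0.516]]]' -1 40; python3 go.py .4276,.0682,.13 .4276,.0682,.073
```

```text
time_s: 1.15
position: [0.3495, -0.2506, 0.2498]
tool_rot: [[0.982, 0.191, -0.0], [0.191, -0.982, 0.001], [0.0, -0.001, -1.0]]
ft_force: [-0.3, 0.7, 0.2]
opening: 0.0854
1.15 [ 0.3495 -0.2506  0.2498] 0.08542224947853705 [-0.3  0.7  0.2]
.4276,.0682,.13 [0.458, -0.993, 0.4] [-0.001, -0.0, -0.003]
.4276,.0682,.073 [0.458, -0.993, 0.59] [-0.001, -0.0, -0.003]
```

```bash
python3 -m inch '[[[0.15,-0.33,0.1],[0,0,0]],[[0.3,-0.66,0.2],[0,0,0]],[[0.458,-0.993,0.3],[0,0,0]],[[0.458,-0.993,0.4],[0,0,0]],[[0.458,-0.993,0.4],[0,0,0]],[[0.458,-0.993,0.4],[0,0,0]],[[0.458,-0.993,0.4],[0,0,0]],[[0.458,-0.993,0.4],[0,0,0]]]'; python3 - <<'E'
from h import *
save('side1',grab('side')['pixels'][120:270,200:420],3.5)
E
python3 go.py .4276,.0682,.073
```

```text
time_s: 2.15
position: [0.428, 0.0672, 0.1305]
tool_rot: [[0.982, 0.19, 0.001], [0.19, -0.982, 0.0], [0.001, -0.0, -1.0]]
ft_force: [0.7, -0.4, 0.4]
opening: 0.0852
2.2 [0.4282 0.067  0.1307] 0.08567143689730858 [ 0.   0.1 -0.1]
.4276,.0682,.073 [-0.001, -0.004, 0.192] [-0.0, -0.002, -0.006]
```

View pics/side1.png

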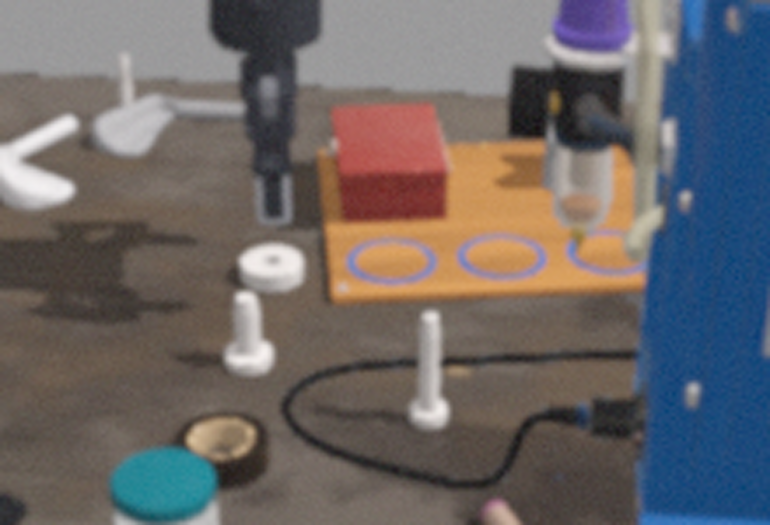

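The gripper at (272,215) is over the gauge at (272,265), aligned. Descending and gripping.

```bash
python3 -m inch '[[[-0.001,-0.004,0.06],[0,0,0]],[[-0.001,-0.004,0.12],[0,0,0]],[[-0.001,-0.004,0.17],[0,0,0]],[[-0.001,-0.004,0.192],[0,0,0]],[[-0.001,-0.004,0.192],[0,0,0]],[[-0.001,-0.004,0.192],[0,0,0]]]'; python3 -m inch '[[[0,0,0],[0,0,0]],[[0,0,0],[0,0,0]],[[0,0,0],[0,0,0]],[[0,0,0],[0,0,0]],[[0,0,0],[0,0,0]],[[0,0,0],[0,0,0]],[[0,0,0],[0,0,0]]]' 1 40; python3 go.py .4276,.0682,.18
```

```text
time_s: 2.95
position: [0.4282, 0.068, 0.0737]
tool_rot: [[0.982, 0.189, 0.002], [0.189, -0.982, 0.0], [0.002, 0.0, -1.0]]
ft_force: [-1.7, 0.1, 0.1]
opening: 0.0854
time_s: 3.82
position: [0.4285, 0.0681, 0.0743]
tool_rot: [[0.982, 0.189, 0.003], [0.189, -0.982, 0.0], [0.003, 0.0, -1.0]]
ft_force: [-1.6, 0.8, 6.6]
opening: 0.0415
3.825 [0.4285 0.0681 0.0743] 0.04150659671897112 [-1.6  0.8  6.6]
.4276,.0682,.18 [-0.002, -0.001, -0.352] [0.0, -0.005, -0.006]
```

```bash
python3 -m inch '[[[0,0,-0.05],[0,0,0]],[[0,0,-0.15],[0,0,0]],[[0,0,-0.3],[0,0,0]],[[0,0,-0.42],[0,0,0]],[[0,0,-0.42],[0,0,0]],[[0,0,-0.42],[0,0,0]]]'; python3 - <<'E'
from h import *
save('side2',grab('side')['pixels'][100:230,200:330],4.5)
E
python3 go.py .668,.117,.2 .668,.117,.12 .668,.117,.083
```

```text
time_s: 4.58
position: [0.4274, 0.0682, 0.1992]
tool_rot: [[0.982, 0.19, 0.001], [0.19, -0.982, 0.001], [0.001, -0.0, -1.0]]
ft_force: [-0.3, 0.0, -1.0]
opening: 0.0413
4.625 [0.4271 0.0682 0.1987] 0.041007048820245064 [-0.6 -0.  -1.1]
.668,.117,.2 [0.819, -0.008, -0.005] [-0.002, 0.001, -0.006]
.668,.117,.12 [0.819, -0.008, 0.262] [-0.002, 0.001, -0.006]
.668,.117,.083 [0.819, -0.007, 0.385] [-0.002, 0.001, -0.006]
```

View pics/side2.png

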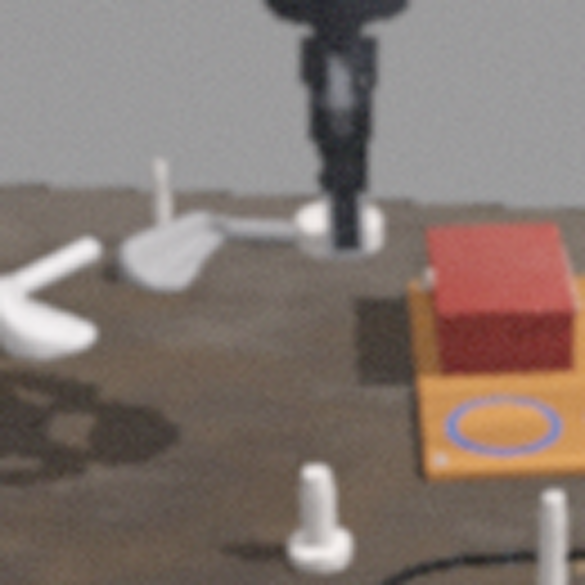

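The gauge is held level at (338,228), about 3 mm nearer the robot than the fingers at (345,235). I'll aim 2 mm farther.

```bash
python3 -m inch '[[[0.15,0,0],[0,0,0]],[[0.33,0,0],[0,0,0]],[[0.5,0,0],[0,0,0]],[[0.67,0,0],[0,0,0]],[[0.826,-0.008,0],[0,0,0]],[[0.826,-0.008,0.1],[0,0,0]],[[0.826,-0.008,0.26],[0,0,0]],[[0.826,-0.008,0.26],[0,0,0]],[[0.826,-0.008,0.26],[0,0,0]],[[0.826,-0.008,0.26],[0,0,0]]]'; python3 go.py .67,.117,.0835
```

```text
time_s: 5.88
position: [0.6713, 0.1175, 0.1232]
tool_rot: [[0.982, 0.189, 0.004], [0.189, -0.982, 0.001], [0.004, 0.0, -1.0]]
ft_force: [-0.0, -0.0, -0.2]
opening: 0.0411
5.875 [0.6713 0.1175 0.1232] 0.04109042234004642 [-0.  -0.  -0.2]
.67,.117,.0835 [-0.005, 0.001, 0.132] [0.0, -0.007, -0.006]
```

```bash
python3 -m inch '[[[-0.003,0.001,0.04],[0,0,0]],[[-0.005,0.001,0.08],[0,0,0]],[[-0.005,0.001,0.11],[0,0,0]],[[-0.005,0.001,0.132],[0,-0.007,0]],[[-0.005,0.001,0.135],[0,-0.007,0]],[[-0.005,0.001,0.135],[0,-0.007,0]],[[-0.005,0.001,0.135],[0,-0.007,0]]]'; python3 go.py .67,.117,.0835
```

```text
time_s: 6.75
position: [0.6702, 0.117, 0.0827]
tool_rot: [[0.982, 0.189, 0.0], [0.189, -0.982, -0.0], [0.0, 0.0, -1.0]]
ft_force: [-0.5, -0.8, -0.6]
opening: 0.0411
6.75 [0.6702 0.117  0.0827] 0.04112759378208916 [-0.5 -0.8 -0.6]
.67,.117,.0835 [-0.001, -0.0, -0.003] [0.0, -0.001, -0.006]
```

Release, rise, then check the placement from above while pulling back.

```bash
python3 -m inch '[[[0,0,0.002],[0,0,0]],[[0,0,0.002],[0,0,0]],[[0,0,0],[0,0,0]],[[0,0,0],[0,0,0]],[[0,0,0],[0,0,0]],[[0,0,-0.1],[0,0,0]],[[0,0,-0.25],[0,0,0]],[[0,0,-0.4],[0,0,0]],[[0,0,-0.4],[0,0,0]],[[0,0,-0.4],[0,0,0]]]' -0.6; python3 go.py .53,.02,.2 .431,-.042,.2 .431,-.042,.15
```

```text
time_s: 8.0
position: [0.6698, 0.1169, 0.2022]
tool_rot: [[0.982, 0.189, -0.0], [0.189, -0.982, -0.0], [-0.0, -0.0, -1.0]]
ft_force: [-0.7, -0.6, -0.8]
opening: 0.0681
8.0 [0.6698 0.1169 0.2022] 0.06809431391829777 [-0.7 -0.6 -0.8]
.53,.02,.2 [-0.519, 0.229, 0.007] [-0.0, 0.001, -0.006]
.431,-.042,.2 [-0.882, 0.369, 0.008] [-0.0, 0.001, -0.006]
.431,-.042,.15 [-0.882, 0.369, 0.174] [-0.0, 0.001, -0.006]
```

```bash
python3 -m inch '[[[-0.2,0.05,0],[0,0,0]],[[-0.4,0.15,0],[0,0,0]],[[-0.6,0.25,0],[0,0,0]],[[-0.75,0.32,0],[0,0,0]],[[-0.882,0.369,0.05],[0,0,0]],[[-0.882,0.369,0.15],[0,0,0]],[[-0.882,0.369,0.17],[0,0,0]],[[-0.882,0.369,0.17],[0,0,0]],[[-0.882,0.369,0.17],[0,0,0]]]'; python3 - <<'E'
from m import *
f=grab('top'); im=f['pixels']; hsv=cv2.cvtColor(im,cv2.COLOR_BGR2HSV)
m=(hsv[...,2]>150)&(hsv[...,1]<60)
w=np.zeros_like(m); w[140:190,255:300]=m[140:190,255:300]
for c in blobs(w,40): print(c.mean(0),circ(f,c,.022))
a=im[130:250,240:360]; b=grab('side')['pixels'][150:270,210:330]
save('pair3',np.hstack([a,b]),3.3)
E
python3 go.py .431,-.042,.09
```

```text
time_s: 9.12
position: [0.4317, -0.0418, 0.152]
tool_rot: [[0.982, 0.19, 0.001], [0.19, -0.982, -0.0], [0.001, 0.001, -1.0]]
ft_force: [-0.5, 0.3, -0.1]
opening: 0.0681
[274.22413793 160.53448276] [0.6684 0.1153 0.0439 0.0468]
9.225 [ 0.4317 -0.0418  0.1521] 0.06808926244761827 [ 0.4  0.6 -0.8]
.431,-.042,.09 [-0.003, -0.0, 0.207] [0.001, -0.002, -0.005]
```

View pics/pair3.png

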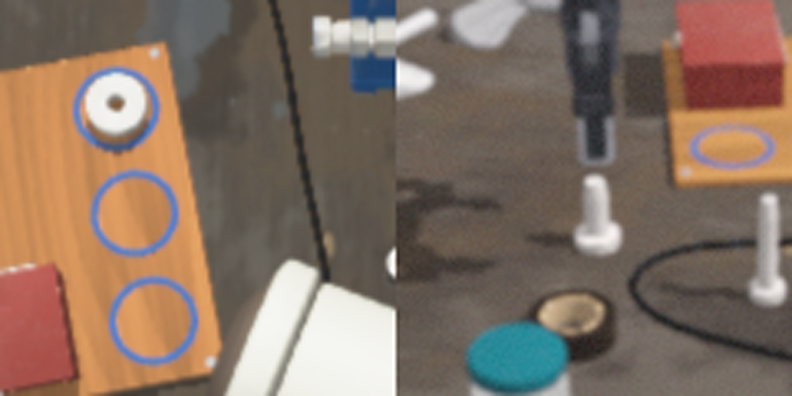

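The gauge sits centred in the far circle at (116,104), about 2 mm off. The fingers at (597,150) are over the short mandrel at (597,205). Grasping it by the shaft.

```bash
python3 -m inch '[[[-0.003,0,0.06],[0,0,0]],[[-0.003,0,0.13],[0,0,0]],[[-0.003,0,0.19],[0,0,0]],[[-0.003,0,0.209],[0,0,0]],[[-0.003,0,0.209],[0,0,0]],[[-0.003,0,0.209],[0,0,0]]]'; python3 -m inch '[[[0,0,0],[0,0,0]],[[0,0,0],[0,0,0]],[[0,0,0],[0,0,0]],[[0,0,0],[0,0,0]],[[0,0,0],[0,0,0]],[[0,0,0],[0,0,0]],[[0,0,0],[0,0,0]],[[0,0,0],[0,0,0]]]' 1 40;python3 -m inch '[[[0,0,-0.05],[0,0,0]],[[0,0,-0.15],[0,0,0]],[[0,0,-0.3],[0,0,0]],[[0,0,-0.42],[0,0,0]],[[0,0,-0.42],[0,0,0]],[[0,0,-0.42],[0,0,0]]]'; python3 - <<'E'
from h import *
save('side4',grab('side')['pixels'][120:250,210:340],4.5)
E
python3 go.py .6684,.1153,.215
```

```text
time_s: 9.98
position: [0.4316, -0.0423, 0.0903]
tool_rot: [[0.982, 0.19, 0.003], [0.19, -0.982, -0.001], [0.002, 0.002, -1.0]]
ft_force: [-0.7, -0.2, 0.2]
opening: 0.0685
time_s: 10.98
position: [0.4318, -0.0424, 0.0905]
tool_rot: [[0.982, 0.19, 0.003], [0.19, -0.982, -0.001], [0.003, 0.002, -1.0]]
ft_force: [-1.1, -0.2, 5.5]
opening: 0.0137
time_s: 11.72
position: [0.4309, -0.042, 0.216]
tool_rot: [[0.982, 0.19, 0.002], [0.19, -0.982, -0.001], [0.002, 0.001, -1.0]]
ft_force: [0.2, -0.1, -1.0]
opening: 0.0137
11.775 [ 0.4306 -0.0419  0.2154] 0.013619527402956634 [ 0.2 -0.6 -0.5]
.6684,.1153,.215 [0.878, -0.364, 0.001] [0.001, -0.001, -0.004]
```

View pics/side4.png

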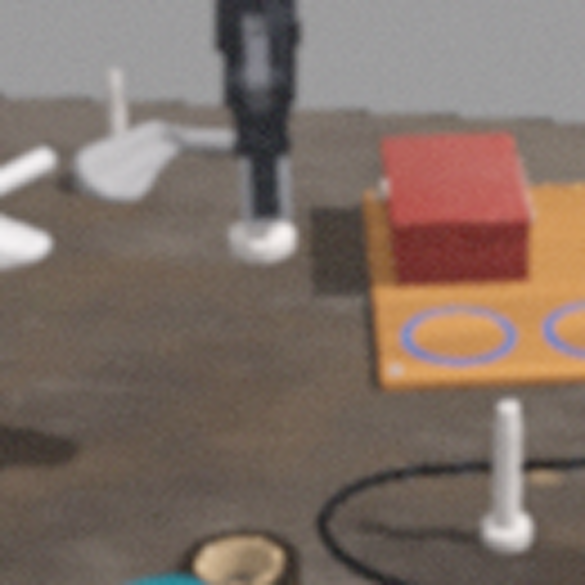

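Mandrel held upright, flange (263,240) under the fingers (265,190). Carrying it to the gauge.

```bash
python3 -m inch '[[[0.12,-0.06,0],[0,0,0]],[[0.28,-0.12,0],[0,0,0]],[[0.44,-0.19,0],[0,0,0]],[[0.6,-0.26,0],[0,0,0]],[[0.75,-0.32,0],[0,0,0]],[[0.878,-0.364,0],[0,0,0]],[[0.878,-0.364,0.12],[0,0,0]],[[0.878,-0.364,0.24],[0,0,0]],[[0.878,-0.364,0.24],[0,0,0]],[[0.878,-0.364,0.24],[0,0,0]]]'; python3 go.py .6684,.1153,.1125
```

```text
time_s: 13.02
position: [0.6687, 0.1153, 0.144]
tool_rot: [[0.982, 0.19, 0.001], [0.19, -0.982, -0.0], [0.001, 0.001, -1.0]]
ft_force: [-0.5, 0.4, -0.7]
opening: 0.0142
13.025 [0.6687 0.1153 0.144 ] 0.014218106817819485 [-0.5  0.4 -0.7]
.6684,.1153,.1125 [-0.001, -0.0, 0.105] [0.001, -0.002, -0.005]
```

```bash
python3 -m inch '[[[-0.001,0,0.04],[0,0,0]],[[-0.001,0,0.07],[0,0,0]],[[-0.001,0,0.095],[0,0,0]],[[-0.001,0,0.105],[0,0,0]],[[-0.001,0,0.105],[0,0,0]],[[-0.001,0,0.105],[0,0,0]],[[-0.001,0,0.105],[0,0,0]]]'; python3 - <<'E'
from h import *
a=grab('top')['pixels'][110:230,230:350]; b=grab('side')['pixels'][100:220,300:420]
save('pair5',np.hstack([a,b]),3.3)
E
python3 go.py .6684,.1153,.1125
```

```text
time_s: 13.9
position: [0.6685, 0.1153, 0.1126]
tool_rot: [[0.982, 0.19, 0.001], [0.19, -0.982, -0.0], [0.001, 0.001, -1.0]]
ft_force: [-2.0, -0.1, 2.1]
opening: 0.0139
14.0 [0.6685 0.1153 0.1126] 0.014065210449004564 [-0.2 -0.3  1.7]
.6684,.1153,.1125 [-0.0, -0.0, 0.0] [0.001, -0.002, -0.005]
```

View pics/pair5.png

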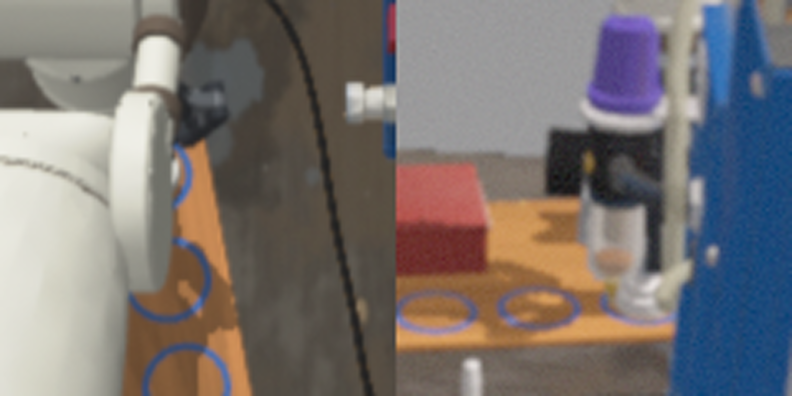

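The arm hides the placing in both views, but 2 N of upward force at the expected height means the mandrel is seated. Releasing.

```bash
python3 -m inch '[[[0,0,0],[0,0,0]],[[0,0,0],[0,0,0]],[[0,0,0],[0,0,0]],[[0,0,0],[0,0,0]],[[0,0,0],[0,0,0]],[[0,0,-0.08],[0,0,0]],[[0,0,-0.2],[0,0,0]],[[0,0,-0.36],[0,0,0]],[[0,0,-0.36],[0,0,0]],[[0,0,-0.36],[0,0,0]]]' -0.4; python3 go.py .4354,-.1528,.2 .4354,-.1528,.13
```

```text
time_s: 15.25
position: [0.6681, 0.1153, 0.2201]
tool_rot: [[0.982, 0.19, 0.0], [0.19, -0.982, -0.0], [0.0, 0.001, -1.0]]
ft_force: [-0.2, -0.5, -1.4]
opening: 0.06
15.25 [0.6681 0.1153 0.2201] 0.060000375672874875 [-0.2 -0.5 -1.4]
.4354,-.1528,.2 [-0.931, 0.73, 0.067] [0.001, -0.001, -0.005]
.4354,-.1528,.13 [-0.931, 0.73, 0.301] [0.001, -0.001, -0.005]
```

```bash
python3 -m inch '[[[-0.2,0,0],[0,0,0]],[[-0.4,0,0],[0,0,0]],[[-0.6,0.05,0],[0,0,0]],[[-0.8,0.2,0],[0,0,0]],[[-0.931,0.4,0],[0,0,0]],[[-0.931,0.6,0.05],[0,0,0]],[[-0.931,0.73,0.15],[0,0,0]],[[-0.931,0.73,0.29],[0,0,0]],[[-0.931,0.73,0.29],[0,0,0]],[[-0.931,0.73,0.29],[0,0,0]]]' -1; python3 - <<'E'
from m import *
f=grab('top'); im=f['pixels']; hsv=cv2.cvtColor(im,cv2.COLOR_BGR2HSV)
a=im[110:230,230:350]; b=grab('side')['pixels'][150:270,210:330]
save('pair6',np.hstack([a,b]),3.3)
E
python3 go.py .4354,-.1528,.073
```

```text
time_s: 16.5
position: [0.4356, -0.1523, 0.1335]
tool_rot: [[0.982, 0.191, 0.0], [0.191, -0.982, -0.0], [0.0, 0.0, -1.0]]
ft_force: [0.2, 0.2, -0.2]
opening: 0.0853
16.6 [ 0.4365 -0.1527  0.1347] 0.08515952493919299 [-0.4 -0.4  0.7]
.4354,-.1528,.073 [-0.004, -0.001, 0.206] [0.005, -0.004, -0.002]
```

View pics/pair6.png

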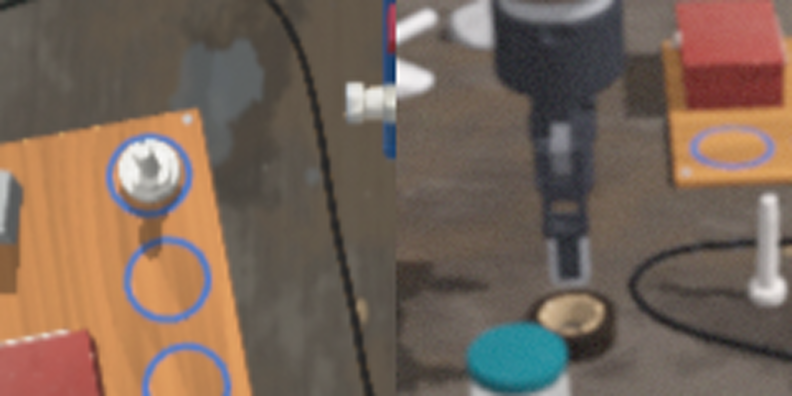

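The mandrel stands centred on the gauge at (150,165), and the fingers at (569,260) are over the tape at (575,320). Descending and gripping.

```bash
python3 -m inch '[[[-0.004,-0.001,0.06],[0,0,0]],[[-0.004,-0.001,0.13],[0,0,0]],[[-0.004,-0.001,0.18],[0,0,0]],[[-0.004,-0.001,0.206],[0,0,0]],[[-0.004,-0.001,0.206],[0,0,0]],[[-0.004,-0.001,0.206],[0,0,0]]]'; python3 -m inch '[[[0,0,0],[0,0,0]],[[0,0,0],[0,0,0]],[[0,0,0],[0,0,0]],[[0,0,0],[0,0,0]],[[0,0,0],[0,0,0]],[[0,0,0],[0,0,0]]]' 1 40;python3 -m inch '[[[0,0,-0.05],[0,0,0]],[[0,0,-0.15],[0,0,0]],[[0,0,-0.3],[0,0,0]],[[0,0,-0.42],[0,0,0]],[[0,0,-0.42],[0,0,0]],[[0,0,-0.42],[0,0,0]]]'; python3 - <<'E'
from h import *
save('side7',grab('side')['pixels'][130:260,190:320],4.5)
E
python3 go.py .511,.086,.2
```

```text
time_s: 17.35
position: [0.4359, -0.1531, 0.0736]
tool_rot: [[0.981, 0.191, 0.004], [0.191, -0.981, -0.003], [0.003, 0.003, -1.0]]
ft_force: [-0.1, 0.4, -0.5]
opening: 0.0855
time_s: 18.1
position: [0.4363, -0.1533, 0.0744]
tool_rot: [[0.981, 0.191, 0.005], [0.191, -0.981, -0.003], [0.004, 0.004, -1.0]]
ft_force: [-1.7, 0.7, 6.1]
opening: 0.0549
time_s: 18.85
position: [0.4354, -0.1527, 0.2002]
tool_rot: [[0.981, 0.191, 0.004], [0.191, -0.981, -0.003], [0.003, 0.004, -1.0]]
ft_force: [-0.2, 0.7, -0.3]
opening: 0.0548
18.9 [ 0.4351 -0.1525  0.1995] 0.05466131614454387 [-0.4 -0.5 -0. ]
.511,.086,.2 [0.401, -0.732, -0.003] [0.005, -0.004, -0.002]
```

View pics/side7.png

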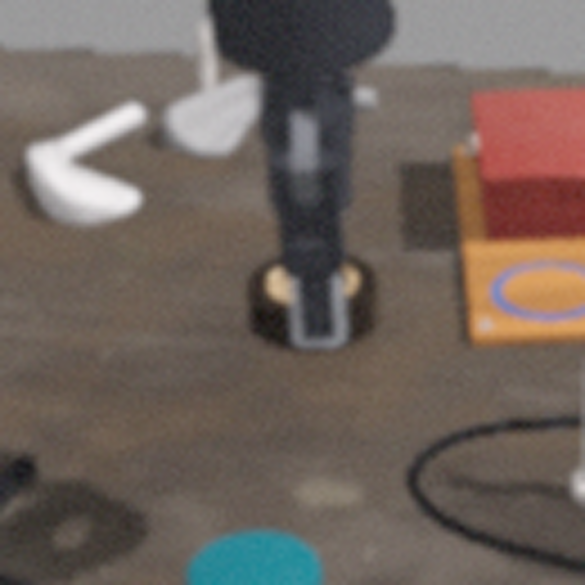

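Tape held level at (313,300). Carrying it to the near circle.

```bash
python3 -m inch '[[[0.05,-0.12,0],[0,0,0]],[[0.14,-0.28,0],[0.005,-0.004,0]],[[0.24,-0.44,0],[0.005,-0.004,0]],[[0.33,-0.6,0],[0.005,-0.004,0]],[[0.404,-0.732,0],[0.005,-0.004,0]],[[0.404,-0.732,0.12],[0.005,-0.004,0]],[[0.404,-0.732,0.24],[0.005,-0.004,0]],[[0.404,-0.732,0.24],[0.005,-0.004,0]],[[0.404,-0.732,0.24],[0.005,-0.004,0]]]'; python3 go.py .512,.086,.0825
```

```text
time_s: 20.02
position: [0.5124, 0.086, 0.1276]
tool_rot: [[0.982, 0.191, 0.0], [0.191, -0.982, 0.0], [0.0, -0.0, -1.0]]
ft_force: [0.2, 0.0, -0.1]
opening: 0.055
20.025 [0.5124 0.086  0.1276] 0.05495469378429942 [ 0.2  0.  -0.1]
.512,.086,.0825 [-0.001, -0.0, 0.15] [-0.0, -0.001, -0.002]
```

```bash
python3 -m inch '[[[-0.001,0,0.05],[0,0,0]],[[-0.001,0,0.1],[0,0,0]],[[-0.001,0,0.13],[0,0,0]],[[-0.001,0,0.148],[0,0,0]],[[-0.001,0,0.15],[0,0,0]],[[-0.001,0,0.15],[0,0,0]],[[-0.001,0,0.15],[0,0,0]]]'; python3 -m inch '[[[0,0,0],[0,0,0]],[[0,0,0],[0,0,0]],[[0,0,0],[0,0,0]],[[0,0,0],[0,0,0]],[[0,0,-0.08],[0,0,0]],[[0,0,-0.2],[0,0,0]],[[0,0,-0.36],[0,0,0]],[[0,0,-0.5],[0,0,0]],[[0,0,-0.5],[0,0,0]],[[0,0,-0.5],[0,0,0]]]' -0.7; python3 go.py .4299,-.2,.22 .4299,-.2651,.22
```

```text
time_s: 20.9
position: [0.5123, 0.0859, 0.0828]
tool_rot: [[0.982, 0.191, 0.001], [0.191, -0.982, 0.0], [0.001, 0.0, -1.0]]
ft_force: [-0.1, -1.1, 0.5]
opening: 0.0544
time_s: 22.15
position: [0.5117, 0.086, 0.2321]
tool_rot: [[0.982, 0.191, -0.0], [0.191, -0.982, 0.0], [-0.0, -0.0, -1.0]]
ft_force: [0.1, 0.2, -0.1]
opening: 0.0725
22.15 [0.5117 0.086  0.2321] 0.07250779290951888 [ 0.1  0.2 -0.1]
.4299,-.2,.22 [-0.45, 0.883, 0.04] [-0.0, 0.0, -0.002]
.4299,-.2651,.22 [-0.492, 1.096, 0.04] [-0.0, 0.0, -0.002]
```

```bash
python3 -m inch '[[[-0.12,0.1,0],[0,0,0]],[[-0.24,0.25,0],[0,0,0]],[[-0.35,0.4,0],[0,0,0]],[[-0.45,0.58,0],[0,0,0]],[[-0.49,0.76,0],[0,0,0]],[[-0.49,0.94,0],[0,0,0]],[[-0.49,1.0,0],[0,0,0]],[[-0.49,1.0,0],[0,0,0]]]' -1; python3 - <<'E'
from m import *
f=grab('top'); im=f['pixels']; hsv=cv2.cvtColor(im,cv2.COLOR_BGR2HSV); H,S,V=[hsv[...,i].astype(int) for i in range(3)]
m=(V<70); w=np.zeros_like(m); w[205:245,262:306]=m[205:245,262:306]
for c in blobs(w,60): print('dark',c.mean(0),circ(f,c,.02))
m=(V>90)&(S>50)&(H<25)
r=proj(f,[[.511,.086,.027]])[0]; print(r)
save('top8',im[110:260,220:340],4)
E
python3 go.py .4299,-.2651,.18 .4299,-.2651,.1
```

```text
time_s: 23.15
position: [0.4243, -0.2365, 0.2306]
tool_rot: [[0.982, 0.19, -0.002], [0.19, -0.982, 0.003], [-0.002, -0.003, -1.0]]
ft_force: [0.4, -0.1, 0.3]
opening: 0.0853
dark [286.26153846 226.18461538] [0.511  0.0845 0.0513 0.054 ]
[285.33376347 225.76951595]
23.2 [ 0.4243 -0.2355  0.2307] 0.08537830922779302 [-0.5 -0.8  0. ]
.4299,-.2651,.18 [-0.0, 0.101, 0.169] [-0.006, 0.003, -0.003]
.4299,-.2651,.1 [0.0, 0.102, 0.435] [-0.006, 0.003, -0.003]
```

View pics/top8.png

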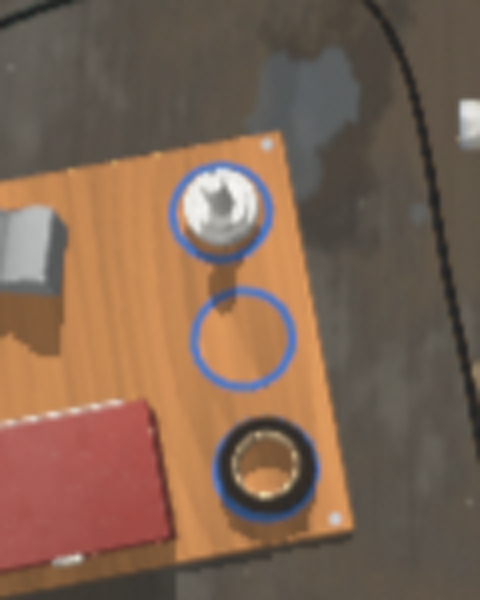

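The tape is centred in the near circle at (267,467), measured at (.511,.085), about 1.5 mm off. Now the jar.

```bash
python3 -m inch '[[[0,0.1,0],[0,0,0]],[[0,0.102,0.08],[0,0,0]],[[0,0.102,0.17],[0,0,0]],[[0,0.102,0.17],[0,0,0]],[[0,0.102,0.17],[0,0,0]]]'; python3 - <<'E'
from h import *
save('side9',grab('side')['pixels'][150:310,180:340],3.6)
E
python3 go.py .4299,-.2651,.1
```

```text
time_s: 23.82
position: [0.4305, -0.2646, 0.1804]
tool_rot: [[0.981, 0.193, -0.002], [0.193, -0.981, 0.002], [-0.001, -0.003, -1.0]]
ft_force: [0.6, -0.5, -0.0]
opening: 0.0854
23.875 [ 0.4307 -0.2651  0.1809] 0.08543903836487425 [-0.7  0.   0.1]
.4299,-.2651,.1 [-0.002, -0.0, 0.27] [-0.003, 0.001, -0.001]
```

View pics/side9.png

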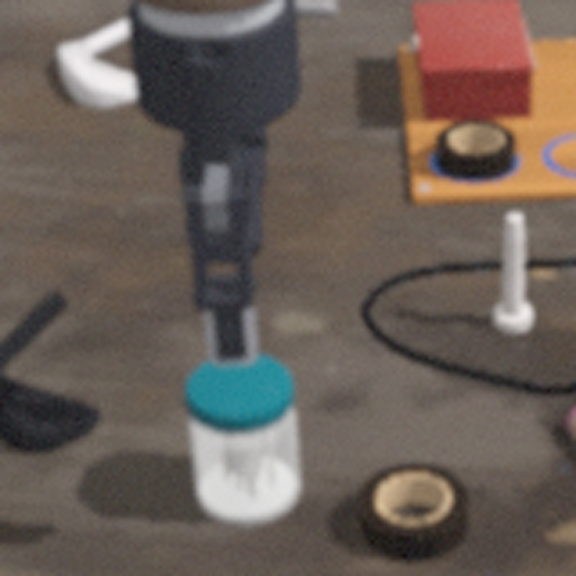

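The fingers at (232,340) are over the jar lid at (241,392). Descending and gripping.

```bash
python3 -m inch '[[[-0.001,0,0.07],[-0.003,0,0]],[[-0.001,0,0.14],[-0.003,0,0]],[[-0.001,0,0.21],[-0.003,0,0]],[[-0.001,0,0.265],[-0.003,0,0]],[[-0.001,0,0.27],[-0.003,0,0]],[[-0.001,0,0.27],[-0.003,0,0]]]'; python3 -m inch '[[[0,0,0],[0,0,0]],[[0,0,0],[0,0,0]],[[0,0,0],[0,0,0]],[[0,0,0],[0,0,0]],[[0,0,0],[0,0,0]],[[0,0,0],[0,0,0]]]' 1 40;python3 -m inch '[[[0,0,-0.05],[0,0,0]],[[0,0,-0.15],[0,0,0]],[[0,0,-0.3],[0,0,0]],[[0,0,-0.46],[0,0,0]],[[0,0,-0.46],[0,0,0]],[[0,0,-0.46],[0,0,0]]]'; python3 - <<'E'
from h import *
save('side10',grab('side')['pixels'][120:280,180:340],3.6)
E
python3 go.py .44,-.01,.24 .589,.101,.24
```

```text
time_s: 24.62
position: [0.4307, -0.2654, 0.1006]
tool_rot: [[0.981, 0.192, 0.0], [0.192, -0.981, -0.001], [0.0, 0.001, -1.0]]
ft_force: [-0.8, 0.6, 0.2]
opening: 0.0854
time_s: 25.38
position: [0.4313, -0.2659, 0.1017]
tool_rot: [[0.981, 0.192, 0.002], [0.192, -0.981, -0.002], [0.001, 0.002, -1.0]]
ft_force: [-0.4, 2.1, 5.7]
opening: 0.0544
time_s: 26.12
position: [0.4308, -0.2653, 0.2395]
tool_rot: [[0.981, 0.192, 0.001], [0.192, -0.981, -0.002], [0.001, 0.002, -1.0]]
ft_force: [-0.5, -0.6, -1.8]
opening: 0.0545
26.175 [ 0.4305 -0.265   0.2386] 0.054199367342743304 [-0.5  0.9 -2.2]
.44,-.01,.24 [0.195, -0.828, -0.005] [0.001, 0.001, -0.0]
.589,.101,.24 [0.753, -1.096, -0.005] [0.001, 0.001, -0.0]
```

View pics/side10.png

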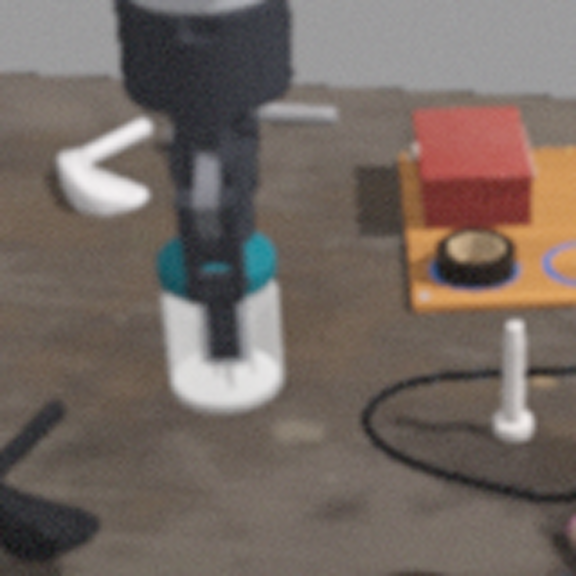

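Jar gripped and centred between the pads at (222,320). Carrying it via (.44,-.01) to the middle circle.

```bash
python3 -m inch '[[[0.03,-0.12,0],[0,0,0]],[[0.06,-0.27,0],[0,0,0]],[[0.1,-0.42,0],[0,0,0]],[[0.14,-0.57,0],[0,0,0]],[[0.17,-0.71,0],[0,0,0]],[[0.195,-0.828,0],[0,0,0]],[[0.195,-0.828,0],[0,0,0]],[[0.195,-0.828,0],[0,0,0]]]'; python3 go.py .589,.101,.24 .589,.101,.15
```

```text
time_s: 27.18
position: [0.4396, -0.0102, 0.2374]
tool_rot: [[0.981, 0.193, -0.002], [0.193, -0.981, -0.0], [-0.002, -0.0, -1.0]]
ft_force: [0.4, -0.6, -0.7]
opening: 0.0542
27.175 [ 0.4396 -0.0102  0.2374] 0.05419974812825172 [ 0.4 -0.6 -0.7]
.589,.101,.24 [0.56, -0.268, -0.01] [-0.0, 0.004, -0.0]
.589,.101,.15 [0.561, -0.268, 0.29] [-0.0, 0.004, -0.0]
```

```bash
python3 -m inch '[[[0.12,-0.07,0],[0,0,0]],[[0.27,-0.14,0],[0,0,0]],[[0.42,-0.21,0],[0,0,0]],[[0.56,-0.268,0],[0,0.004,0]],[[0.56,-0.268,0],[0,0.004,0]],[[0.56,-0.268,0.12],[0,0.004,0]],[[0.56,-0.268,0.29],[0,0.004,0]],[[0.56,-0.268,0.29],[0,0.004,0]],[[0.56,-0.268,0.29],[0,0.004,0]]]'; python3 go.py .5892,.1013,.1105
```

```text
time_s: 28.3
position: [0.5896, 0.1001, 0.1518]
tool_rot: [[0.982, 0.191, 0.002], [0.191, -0.982, 0.0], [0.002, 0.0, -1.0]]
ft_force: [0.5, -0.5, -1.1]
opening: 0.0542
28.3 [0.5896 0.1001 0.1518] 0.054215478880743025 [ 0.5 -0.5 -1.1]
.5892,.1013,.1105 [-0.001, -0.004, 0.138] [0.001, -0.003, -0.002]
```

```bash
python3 -m inch '[[[-0.001,-0.004,0.05],[0,0,0]],[[-0.001,-0.004,0.09],[0,0,0]],[[-0.001,-0.004,0.12],[0,-0.003,0]],[[-0.001,-0.004,0.136],[0,-0.003,0]],[[-0.001,-0.004,0.138],[0,-0.003,0]],[[-0.001,-0.004,0.138],[0,-0.003,0]],[[-0.001,-0.004,0.138],[0,-0.003,0]]]'; python3 go.py .5892,.1013,.11
```

```text
time_s: 29.18
position: [0.5893, 0.1012, 0.1107]
tool_rot: [[0.982, 0.191, 0.001], [0.191, -0.982, -0.0], [0.001, 0.0, -1.0]]
ft_force: [-0.0, -1.3, -0.6]
opening: 0.0547
29.175 [0.5893 0.1012 0.1107] 0.05465997323744664 [-0.  -1.3 -0.6]
.5892,.1013,.11 [-0.0, -0.0, 0.002] [0.001, -0.001, -0.002]
```

```bash
python3 -m inch '[[[0,0,0.004],[0,0,0]],[[0,0,0.004],[0,0,0]],[[0,0,0.004],[0,0,0]]]'; python3 -m inch '[[[0,0,0],[0,0,0]],[[0,0,0],[0,0,0]],[[0,0,0],[0,0,0]],[[0,0,0],[0,0,0]],[[0,0,-0.08],[0,0,0]],[[0,0,-0.2],[0,0,0]],[[0,0,-0.36],[0,0,0]],[[0,0,-0.5],[0,0,0]],[[0,0,-0.5],[0,0,0]],[[0,0,-0.5],[0,0,0]]]' -0.75
python3 -m inch '[[[-0.12,0.05,0],[0,0,0]],[[-0.28,0.2,0],[0,0,0]],[[-0.45,0.4,0],[0,0,0]],[[-0.55,0.6,0],[0,0,0]],[[-0.6,0.8,0],[0,0,0]],[[-0.6,0.9,0],[0,0,0]],[[-0.6,0.9,0],[0,0,0]],[[-0.6,0.9,0],[0,0,0]],[[-0.6,0.9,0],[0,0,0]]]'
python3 - <<'E'
from m import *
f=grab('top'); im=f['pixels']; hsv=cv2.cvtColor(im,cv2.COLOR_BGR2HSV); H,S,V=[hsv[...,i].astype(int) for i in range(3)]
def win(m,x0,x1,y0,y1):
    o=np.zeros_like(m); o[y0:y1,x0:x1]=m[y0:y1,x0:x1]; return o
for c in blobs(win((H>80)&(H<100)&(S>100),250,320,150,250),60): print('jar lid',circ(f,c,.082))
for c in blobs(win((V<70),262,306,205,245),60): print('tape',circ(f,c,.02))
for c in blobs(win((V>150)&(S<60),255,300,140,185),40): print('gauge+mandrel',circ(f,c,.022))
for c in blobs(win((V>165)&(S<50),345,375,195,220),15): print('tall',c.mean(0),'was 362.4,208.3')
save('end',np.hstack([im[120:260,230:350],grab('side')['pixels'][110:250,280:400]]),3.3)
state()
E
```

```text
time_s: 29.55
position: [0.5895, 0.1013, 0.1099]
tool_rot: [[0.982, 0.191, 0.001], [0.191, -0.982, -0.0], [0.001, 0.001, -1.0]]
ft_force: [-0.9, 0.6, 1.6]
opening: 0.0544
time_s: 30.8
position: [0.5889, 0.1013, 0.259]
tool_rot: [[0.982, 0.191, 0.0], [0.191, -0.982, -0.0], [0.0, 0.0, -1.0]]
ft_force: [-0.3, 0.2, -0.3]
opening: 0.0747
time_s: 31.92
position: [0.4638, -0.1967, 0.2583]
tool_rot: [[0.981, 0.193, -0.001], [0.193, -0.981, 0.001], [-0.001, -0.001, -1.0]]
ft_force: [0.2, 0.4, -0.5]
opening: 0.0746
jar lid [0.5867 0.1002 0.05   0.0507]
tape [0.5118 0.0851 0.0519 0.0561]
gauge+mandrel [0.6693 0.1154 0.0419 0.0451]
tall [359.81818182 209.68181818] was 362.4,208.3
32.025 [ 0.464  -0.197   0.2588] [[0.981, 0.193, -0.0], [0.193, -0.981, 0.0], [-0.0, -0.0, -1.0]] [-0.2 -0.1  0.3] 0.07482108599968137
```

View pics/end.png

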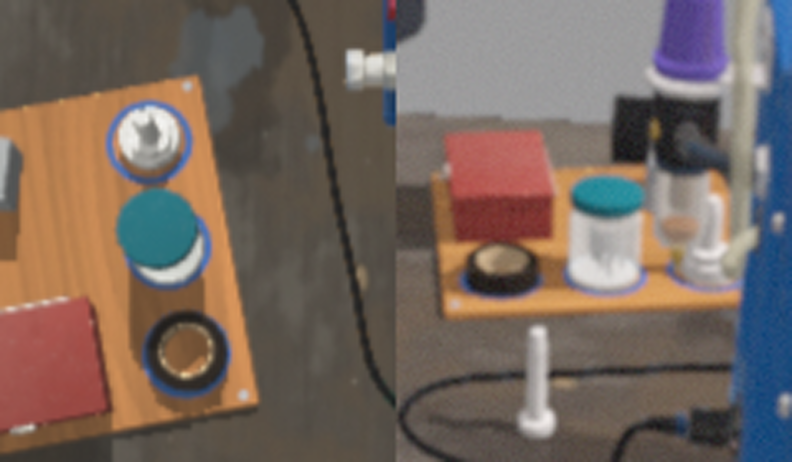

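The final view shows all three things upright in their circles, the mandrel standing on the gauge, and the tall mandrel still in its loop. Each centre is within 3 mm. Handing in.

```bash
python3 -c "
from station import workorder; print(workorder.job_done())"
```

```text
the job is handed in; nothing more can be done
None
```

The kit is set out and handed in at about 32 s of the 120 s allowed; no verdict was reported. The gauge is on the far circle beside the V block, the tape (the roll nearest the base) is on the near circle beside the tin, and the jar is on the middle one. The short mandrel stands on the gauge.

**Last checks:**
- **Positions:** the gauge, jar and tape measured 1 to 3 mm from their circle centres, against 12 mm allowed.
- **Short mandrel:** it stands upright over the gauge in both views. I judged its centring by eye and did not measure it separately.
- **Robot:** the gripper was open and clear of everything, with wrist force near zero.

**One disagreement:** the tall mandrel's blob in the top view shifted about 3 px (a few mm) from the start. I think the arm was partly covering it, because the side view shows it upright inside the cable loop. The arm never went down near it.

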